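Ready the stencil frame for wiping

TASK

Get the bench stencil printer ready for a colleague who will wipe both faces of its stencil: first lower the clear hood fully shut over the printed board, then, with the stencil frame still lying back on its rear stops, swing the prop leg on the frame's side forward and down, over centre, until it is fully home against its end stop. Only then take the frame by the handle bar on its top edge, bring it off the rear stops to square upright, and finish the job while still gripping that bar and holding the frame upright and still, so that it cannot tip either way. Never let the frame drop forward onto its prop leg, and leave the white jar, the brown bottle and the black tape beside the printer where they are.

Things in the scene. Friction and masses are not known exactly. Their poses are not given: they have to be found in the camera images.
- printer: Manual stencil printer: heavy grey base plate 300 x 320 mm, fixed to the worktop, deck 20 mm high; on it a green circuit board on an aluminium nest, whose top is 43 mm high and whose right edge is 56 mm from the shut hood's pull bar. Origin: on the worktop, 10 mm nearer the front than the plate's centre. x points away from the operator to the frame hinge, y to the left, z up; turned up to 0.25 rad.
- frame_hinge (a point): Middle of the stencil frame's hinge axis (which runs along the printer's y), 100 mm behind the printer's origin and 50 mm above the worktop.
- frame (a joint): Angle of the stencil frame (rad): 0 laid back on the rubber rear stops, where it starts and rests by gravity; 0.35 square upright; 1.92 flat over the board. It grows as the top edge swings toward the robot. It is about 0.9 kg, swings almost freely on its hinge and falls forward or back if let go away from upright. The aluminium frame is 240 mm wide, 14 mm thick and reaches 200 mm from its hinge.
- frame_handle (a point): Middle of the black round handle bar on the frame's top edge: 12 mm thick, along the printer's y, 88 mm straight between its bent ends, 232 mm from the frame's hinge axis and in the frame's plane, with 26 mm clear between bar and frame. A gripper pointing straight down, closing along the printer's x, can pinch it and keep pointing down as the frame turns.
- leg_hub (a point): Pivot of the prop leg, on the outside of the frame's right-hand side rail (printer's -y side), 90 mm from the frame's hinge axis, 132 mm to the right of the frame's middle. The pivot axis runs along the printer's y.
- leg (a joint): Angle of the prop leg against the frame (rad): 0 folded along the side rail, foot toward the frame's top edge (the start); 2.79 fully down on its end stop. Grows as the foot swings toward the robot and down. An over-centre spring (at most 0.1 N m) pushes it back to 0 below 1.40 and on to 2.79 above. Lead the foot round its pivot with about 1 N; over 2 N off that circle would tip the frame off its stops.
- leg_foot (a point): Centre of the part of the orange foot that stands free outside the leg: a round crosspiece 14 mm thick and 48 mm long along the printer's y at the leg's free end, 100 mm from the leg's pivot axis; this point is 22 mm outside the leg's middle plane, and 38 mm of the crosspiece stands free beyond the steel leg. With the leg down and the frame upright the foot hangs about 18 mm above the deck; if the frame dropped it would land at about 0.98 rad of the frame's joint.
- hood_hinge (a point): Middle of the hood's hinge axis, which runs along the printer's x, 137 mm to the left of the printer's origin and 50 mm above the worktop.
- hood (a joint): Angle of the clear hood (rad): 0 shut, level over the board; about 1.57 standing straight up; it starts open, between 1.45 and 1.9. A stiff hinge (about 0.22 N m) keeps it wherever it is left. Opening lifts its free edge up and to the printer's left.
- hood_bar (a point): Middle of the black round pull bar along the free edge of the hood: 10 mm thick, parallel to the hood's hinge, 64 mm straight between its bent ends, 238 mm from the hinge axis, standing 38 mm clear of the hood's edge. When the hood is shut the bar is on the printer's right, 54 mm above the worktop and 34 mm above the deck. A gripper pointing straight down, closing along the printer's y, can pinch it and follow the whole swing.
- paste_jar: White jar of paste with lid, 58 mm across, 48 mm tall, standing on the worktop to the right; origin under its middle. Bystander.
- tape: Roll of black tape lying flat, 60 mm across, 18 mm high, on the right; origin under its middle. Bystander.
- amber: Brown bottle with a black cap, 66 mm across, 150 mm tall, on the left; origin under its middle. Bystander.

How it is judged (in metres and radians):
On the way, in this order (a step that is already met when the one before it is completed fails the run):
1. the hood is shut over the board, with the frame still lying back (value of joint hood below 0.06 rad and value of joint frame below 0.12 rad), for 0.3 s.
2. the prop leg is fully down on its end stop, with the frame still lying back (all of step 1 and value of joint leg above 2.65 rad), for 0.3 s.
At the end, for the whole second after the job is handed in: The fingers grip the frame (more than 3 N, grasp point within 55 mm of the handle bar's middle) and hold it within 0.08 rad of upright (joint 0.27 to 0.43), at rest; the prop leg is down (joint above 2.65) and carries nothing; the hood is shut (joint below 0.06) (value of joint frame between 0.27 and 0.43 rad and velocity of joint frame between -0.05 and 0.05 rad/s and contact force between the fingers and frame above 3 N and distance between the grasp point and frame_handle below 0.055 m and value of joint leg above 2.65 rad and contact force between leg and anything else below 0.3 N and value of joint hood below 0.06 rad); the arm keeps its last pose, push and grip.
It fails at once if the frame drops forward (joint above 0.72) (value of joint frame above 0.72 rad).
It fails at once if a bystander is moved by more than 30 mm or tipped (distance of any of paste_jar, tape, amber from where it was at the start of the episode above 0.03 m or angle between any of paste_jar, tape, amber's own z axis and vertical above 0.3 rad).
It also fails if it takes over 64 s, if anything falls off the work surface, if the arm or the gripper's body presses on something with over 40 N, if the wrist force passes 120 N, or if a joint passes its speed limit or range.

ROBOT

A 6-joint arm with a two-finger parallel gripper is mounted at the origin on the work surface; the furniture and walls round the work are solid. World frame = base frame: x ahead of the robot, y to its left, z up, the work surface at z = 0. Lengths are in mm, angles in rad, forces in N, time in s.
With the tool pointing down it reaches from about 275 to 1000 mm from the base axis. Payload 8.4 kg.
Tool frame: the origin (TCP) lies midway between the tips of the shut fingers; the grasp point (between the pads) lies 19 mm behind it; y points along the fingers, z is the direction in which the jaws open and shut, and the axes are right-handed (so a half turn about y gives the same grasp; the last joint's range is limited). The gripper opens to 85 mm and grips with 20 to 120 N. Pads are 22 mm wide; open, the fingers measure 114 mm over their backs; the gripper's body (76 mm by 85 mm) begins 54 mm behind the grasp point. The pads swing forward as they close: fully open they stand 13 mm farther back than shut.
Start: joints at [1.287, 0.353, 1.633, -0, 1.155, -0.002], TCP at [173.802, 600.351, 231.281] pointing down, gripper open.
Joint ranges: [-2.63, 2.63], [-0.92, 2.1], [0.06, 2.66], [-1.3, 4.44], [0, 2.69], [-3.02, 3.02]. Speed limits (rad/s): [2.22, 2.22, 2.79, 3.14, 3.14, 3.14].

INTERFACE

Orientations are given as [roll, pitch, yaw] about the fixed x, y, z axes, in that order (R = Rz(yaw) Ry(pitch) Rx(roll)).
In Python, from rig import r gives the robot as it stands. The module is installed in compiled form; this text tells all that it offers.
- The arm moves only by the tool apply_moves, never from a script. Its argument "plan" is text: rows parted by semicolons, each of 7 numbers parted by spaces: the shift along the tool's x, y, z in cm, then the turn, a rotation vector about the tool's x, y, z in degrees, then the closure, from 0 (fully open) to 1 (shut). A call has 1 to 20 rows; each row shifts and turns the pose as measured when the row begins, along the tool's axes as they then stand; what a row does not reach is not made up. A row lasts 1/10 s, in which the tool goes at most 50 mm and 8.59 degrees, less where a joint would pass 70% of its speed; a pose out of reach is approached as far as the arm can. A call is refused whole if a number of a shift passes 5 or a number of a turn 8.59, either way. A call with a gripper value outside its range is refused whole. The fingers move at their own pace and stop on an object; "squeeze" is the grip in N (left out, the last holds). Time passes only in rows, so rows that do not move let the fingers close. It gives the time, the measured TCP pose, the force and the opening at its end, in the units of the state.
- r.sense(): the state, without advancing time (a new reading comes with each control period).
- r.grab_frame(name): name is "side" or "top" or "wrist"; returns the picture (420x560x3 uint8, blue, green, red); there is no depth.
- r.get_calibration(name): a dict with "vertical_fov" (degrees; the focal length in pixels is half the picture's height over the tangent of half this angle, whatever the lens; pixels are square), "cx", "cy" (the principal point, pixels), "R" (3x3) and "t" (3): a world point X has camera coordinates R X + t; the wrist camera has in their place "hand_eye" (4x4, takes a point from camera to tool coordinates, whose origin is the TCP and whose axes are the tool frame's). Camera axes: x right, y down, z forward; pixel columns grow to the right and rows downward; lengths in mm; the calibration is good to about 2 mm. The wrist camera is an equidistant fisheye: a pixel r from the principal point sees the ray r / f radians off the axis. A picture is of the moment at which its call begins: read the wrist's pose just before it. get_calibration takes no time and is no camera call.
- r.sign_off(): hands the job in, once; it reports no verdict.
The state is a dict: "clock": time; "qpos": joint angles; "qvel": joint speeds; "joint_efforts": joint torques, N m; "eef_pos": TCP position; "tcp_rot": TCP orientation; "contact_force": force on the tool from outside, world axes, zero at the start; "wrist_torque": the same for the moment, N m; "opening": opening from 0.0 (shut) to 1.0 (fully open).
Only numpy, scipy, OpenCV 4.12 (cv2) and the standard library are available. Lean on these libraries where they do the work, as an engineer would, in place of code of your own. Each camera call takes 0.05 s, during which the arm holds its last target. There are 200 camera calls.

## Working session

There is one attempt and no reset: what is moved stays moved. The work goes in short steps, Python scripts to look and compute and a tool call to move; the robot and the scene stay as the last step left them, time stands still between calls to the robot, and variables do not carry over. Pictures are saved under pics/ and viewed, about 8 in all and at most 12, crops included, and the job is handed in when it is done.

Besides the shell and the picture viewer there is one more tool, called after "Request:" as name(argument=value, ...) on one line, values as JSON. apply_moves: Moves the arm, as the interface text tells. Its arguments: {"type":"object","properties":{"plan":{"type":"string"},"squeeze":{"type":"number"}},"required":["plan"]}

```bash
mkdir -p pics; python3 - <<'E'
from rig import r
import cv2,numpy as np
s=r.sense();print(s)
for n in("side","top","wrist"):
    im=r.grab_frame(n);cv2.imwrite(f"pics/{n}0.png",im)
    c=r.get_calibration(n);print(n,{k:np.array(v).round(4).tolist() for k,v in c.items()})
a=cv2.imread("pics/side0.png");b=cv2.imread("pics/top0.png")
E
```

```text
{'clock': 0.0, 'qpos': array([ 1.28657577e+00,  3.53662495e-01,  1.63415588e+00,  4.27295323e-05,
        1.15517769e+00, -2.41655248e-03]), 'qvel': array([-0.0024941 , -0.00050778, -0.00135292, -0.00016196, -0.00039763,
       -0.00029975]), 'joint_efforts': array([ 3.60817205e-03, -6.05235171e+01, -3.42084646e+01,  3.07670416e-04,
        9.00334097e-03,  7.82598732e-06]), 'eef_pos': array([173.66739031, 599.88489428, 230.54341142]), 'tcp_rot': array([-1.57219964e+00,  4.24588651e-05, -2.81821310e-01]), 'contact_force': array([ 0.25688439, -0.46816022,  0.40969683]), 'wrist_torque': array([-8.20717197e-05,  1.67419709e-02,  3.01994800e-02]), 'opening': 0.9966982389500342}
side {'vertical_fov': 52.7625, 'cx': 280.4071, 'cy': 213.4299, 'R': [[0.9498, -0.3119, 0.0222], [-0.1687, -0.571, -0.8034], [0.2633, 0.7594, -0.595]], 't': [-478.623, 232.0281, 1295.9339]}
top {'vertical_fov': 47.8885, 'cx': 274.0622, 'cy': 210.9869, 'R': [[0.4706, -0.8823, 0.0076], [-0.8234, -0.4422, -0.3557], [0.3173, 0.1611, -0.9346]], 't': [-229.5342, 514.4057, 1570.6203]}
wrist {'vertical_fov': 65.7065, 'cx': 278.0342, 'cy': 213.4208, 'hand_eye': [[0.0002, 0.9599, 0.2802, -71.7669], [-0.0001, -0.2802, 0.9599, -143.0624], [1.0, -0.0003, 0.0001, -0.013], [0.0, 0.0, 0.0, 1.0]]}
```

View pics/side0.png

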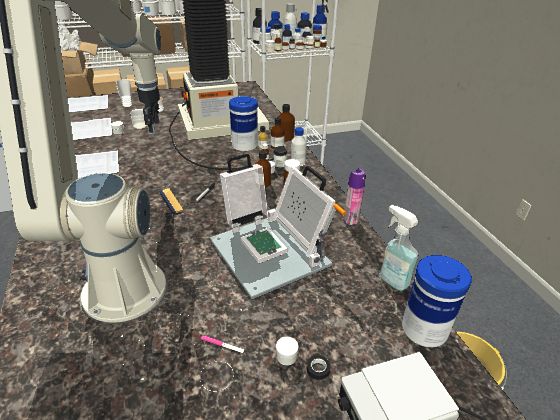

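View pics/top0.png

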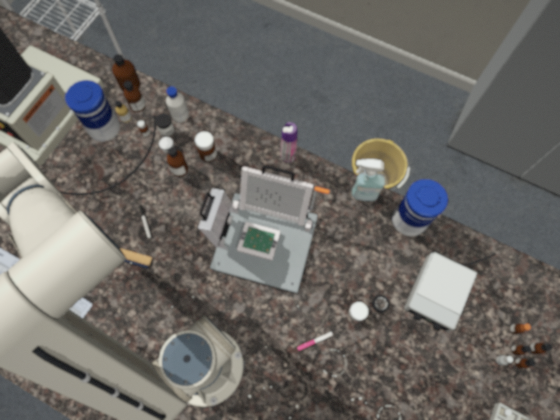

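The side view shows the open hood at (243,195) with its bar at (240,162). The frame is at (305,210) with its handle at (313,172), the board is at (265,243), and the jar and tape are at (287,350) and (318,367). In the top view the hood bar is at (206,205), the frame handle at (278,172) and the plate at (265,248). I'll zoom in for precise points.

```bash
python3 - <<'E'
import cv2,numpy as np
def crop(n,x0,y0,w,h,s):
    a=cv2.imread(f"pics/{n}0.png")[y0:y0+h,x0:x0+w]
    a=cv2.resize(a,None,fx=s,fy=s,interpolation=cv2.INTER_CUBIC)
    for i in range(0,w,10):
        if (x0+i)%10==0:
            cv2.line(a,(i*s,0),(i*s,6),(0,0,255),1)
            if (x0+i)%20==0: cv2.putText(a,str(x0+i),(i*s,18),0,.4,(0,0,255),1)
    for i in range(0,h,10):
        cv2.line(a,(0,i*s),(6,i*s),(0,0,255),1)
        if (y0+i)%20==0: cv2.putText(a,str(y0+i),(8,i*s+4),0,.4,(0,0,255),1)
    return a
cv2.imwrite("pics/s1.png",crop("side",200,150,140,150,4)) 
cv2.imwrite("pics/t1.png",crop("top",190,150,150,150,4))
E
```

```text
(no output)
```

View pics/s1.png

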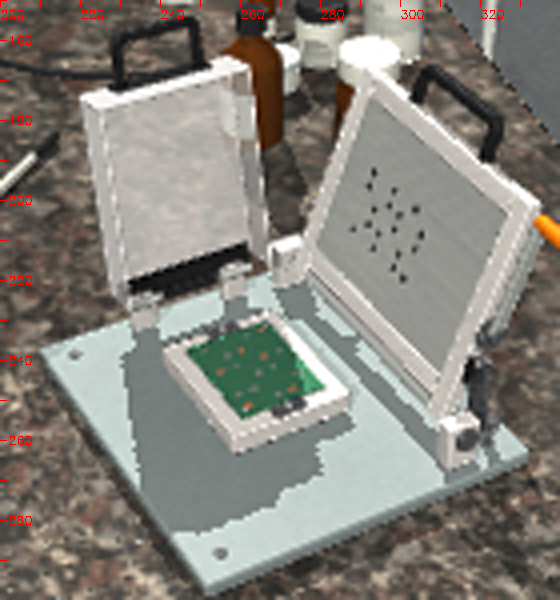

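View pics/t1.png

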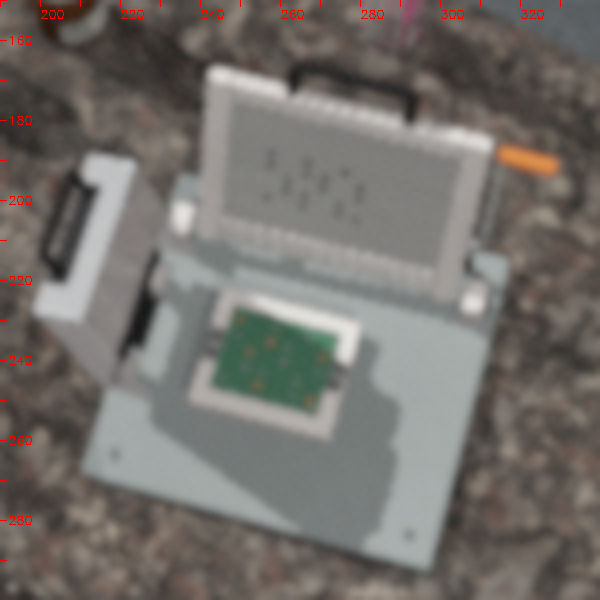

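Pixels read (side / top):
- **Plate corners:** (210,237.5), (251.3,296), (332,262.5) / (210.5,267.5), (297.5,292.5), (316,215).
- **Handle bar middle:** (315.5,174) / (278,170.5).
- **Hood bar middle:** (239,158) / (204.5,204).
- **Foot (orange):** about (340,210) / (322,190).

Next I'll triangulate these.

```bash
cat > h.py <<'E'
from rig import r
import cv2,numpy as np
from scipy.spatial.transform import Rotation as Ro
def cam(n):
    c=r.get_calibration(n);R=np.array(c["R"]);t=np.array(c["t"]);f=210/np.tan(np.radians(c["vertical_fov"]/2))
    return R,t,f,c["cx"],c["cy"]
def ray(n,p):
    R,t,f,cx,cy=cam(n);d=R.T@np.array([(p[0]-cx)/f,(p[1]-cy)/f,1]);return -R.T@t,d/np.linalg.norm(d)
def onz(n,p,z):
    o,d=ray(n,p);return o+d*(z-o[2])/d[2]
def tri(a,b):
    (o1,d1),(o2,d2)=ray("side",a),ray("top",b)
    k=np.linalg.lstsq(np.c_[d1,-d2],o2-o1,rcond=None)[0];p,q=o1+k[0]*d1,o2+k[1]*d2
    return (p+q)/2,np.linalg.norm(p-q)
def proj(n,X):
    R,t,f,cx,cy=cam(n);c=R@np.asarray(X)+t;return np.array([cx+f*c[0]/c[2],cy+f*c[1]/c[2]])
E
python3 - <<'E'
from h import *
np.set_printoptions(precision=1,suppress=True)
for n in("side","top"): print(n,"cam at",ray(n,(0,0))[0])
S=[(210,237.5),(251.3,296),(332,262.5)];T=[(210.5,267.5),(297.5,292.5),(316,215)]
for a,b in zip(S,T): print("corner",onz("side",a,20),onz("top",b,20),tri(a,b))
print("board s/t")
for n,a,b in(("handle",(315.5,174),(278,170.5)),("hoodbar",(239.3,157.8),(204.5,203.8)),("foot",(340,210),(322.5,190))):print(n,tri(a,b))
for n in("side","top"):
    im=cv2.imread(f"pics/{n}0.png");h=cv2.cvtColor(im,cv2.COLOR_BGR2HSV)
    m=cv2.inRange(h,(8,170,130),(20,255,255));k,l,s,c=cv2.connectedComponentsWithStats(m)
    print(n,"orange",[(s[i].tolist(),c[i].round(1)) for i in range(1,k) if s[i][4]>8])
    m=cv2.inRange(h,(50,90,40),(85,255,200));k,l,s,c=cv2.connectedComponentsWithStats(m)
    print(n,"green",[(s[i].tolist(),c[i].round(1)) for i in range(1,k) if s[i][4]>30])
for nm,a,b,z in(("jar",(287,345),(359,311),45),("tape",(318,367),(381,304),18),):print(nm,onz("side",a,z),onz("top",b,z))
E
```

```text
side cam at [  152.5 -1000.9   968.1]
top cam at [  33.3 -228.1 1652.6]
corner [293.4 145.   20. ] [293.  150.6  20. ] (array([294.1, 151.9,  14.3]), np.float64(0.3702454025306105))
corner [ 360.4 -158.2   20. ] [ 359.1 -160.6   20. ] (array([ 359.1, -160.7,   22.7]), np.float64(1.2316089550938472))
corner [649.8 -94.6  20. ] [646.6 -90.3  20. ] (array([650.5, -90.1,  15. ]), np.float64(3.6627647788495667))
board s/t
handle (array([636.1,  65.9, 264.9]), np.float64(3.080853647741451))
hoodbar (array([420.9, 211.6, 278.3]), np.float64(5.294316075651877))
foot (array([657.9, -87.6, 225.8]), np.float64(0.28855098681863905))
side orange [([199, 90, 34, 9, 133], array([215.7,  93.6])), ([334, 203, 12, 12, 58], array([339.5, 209.1]))]
side green [([247, 231, 34, 23, 374], array([263.1, 241.7]))]
top orange []
top green [([246, 230, 11, 17, 67], array([250.4, 237.6])), ([253, 232, 19, 18, 115], array([262.2, 241. ]))]
jar [ 399.3 -370.    45. ] [ 396.2 -373.    45. ]
tape [ 460.3 -437.4   18. ] [ 459.9 -432.5   18. ]
```

```bash
cat >> h.py <<'E'
O=np.array([463.4,24.8,0]);YAW=0.22
P=Ro.from_euler("z",YAW).as_matrix()      # printer axes -> world
def where(*targets):
    """TCP in printer axes, yaw error to 0.22 and tool-axis shifts (cm) to printer-axis TCP targets"""
    s=r.sense();T=Ro.from_euler("xyz",s["tcp_rot"]).as_matrix()
    p=P.T@(s["eef_pos"]-O);np.set_printoptions(precision=2,suppress=True)
    print("t",round(s["clock"],2),"tcp",p,"rpy",s["tcp_rot"],"F(prn)",P.T@s["contact_force"],"open",round(s["opening"],3),"q",s["qpos"])
    for t in targets:
        print("  to",t,"tool cm",T.T@P@(np.array(t,float)-p)/10)
    return s,T,p
E
python3 - <<'E'
from h import *
np.set_printoptions(precision=1,suppress=True)
for a,b in(((264,170),(175,160)),((266,187),(182,170))):print("amber?",tri(a,b),onz("side",a,80),onz("top",b,80))
for X in((420.9,211.6,278.3),(636,66,265),(658,-88,226)):print("printer",P.T@(np.array(X)-O))
E
```

```text
amber? (array([582.5, 471.6,  56.7]), np.float64(5.188959345536022)) [574.3 434.8  80. ] [571.8 461.3  80. ]
amber? (array([586.2, 458.1, -20.7]), np.float64(7.512434649239289)) [545.7 310.5  80. ] [549.2 416.8  80. ]
printer [ -0.7 191.6 278.3]
printer [177.4   2.5 265. ]
printer [ 165.3 -152.5  226. ]
```

Request:
apply_moves(plan="0 -4 0 0 -7.2 0 0;0 -4 0 0 -7.2 0 0;0 -4 0 0 -7.2 0 0;0 -4 0 0 -7.2 0 0;1.7 0 -4.8 0 0 0 0;1.7 0 -4.8 0 0 0 0;1.7 0 -4.8 0 0 0 0;1.7 0 -4.8 0 0 0 0;1.7 0 -4.8 0 0 0 0;1.7 0 -4.8 0 0 0 0;1.7 0 -4.8 0 0 0 0", squeeze=20)

```text
clock: 1.25
eef_pos: [365.3, 306.7, 394.9]
tcp_rot: [-1.576, 0.002, 0.252]
contact_force: [1.0, 0.7, 0.0]
opening: 0.998
```

```bash
python3 - <<'E'
from h import *
where((-1,192,350),(-1,192,259))
E
```

```text
t 1.25 tcp [-34.2  296.56 394.85] rpy [-1.58  0.    0.25] F(prn) [1.11 0.45 0.02] open 0.998 q [ 0.7  -0.01  1.71 -0.    1.44 -1.12]
  to (-1, 192, 350) tool cm [  3.     4.53 -10.53]
  to (-1, 192, 259) tool cm [  3.02  13.63 -10.49]
```

Request:
apply_moves(plan="1 1.7 -3.5 0 0 0 0;1 1.7 -3.5 0 1.8 0 0;1 1.3 -3.5 0 0 0 0;0 0 0 0 0 0 0;0 0 0 0 0 0 0")

```text
clock: 1.75
eef_pos: [423.1, 202.3, 347.0]
tcp_rot: [-1.576, 0.0, 0.212]
contact_force: [0.3, -0.5, -0.7]
opening: 1.002
```

```bash
cat >> h.py <<'E'
def wray(p,s):
    c=r.get_calibration("wrist");f=210/np.tan(np.radians(c["vertical_fov"]/2));H=np.array(c["hand_eye"])
    u=np.array([p[0]-c["cx"],p[1]-c["cy"]]);q=np.linalg.norm(u);a=q/f
    d=np.r_[np.sin(a)*u/max(q,1e-9),np.cos(a)];T=Ro.from_euler("xyz",s["tcp_rot"]).as_matrix()
    return P.T@(s["eef_pos"]+T@H[:3,3]-O),P.T@T@H[:3,:3]@d      # printer axes
def wz(p,s,z):
    o,d=wray(p,s);return o+d*(z-o[2])/d[2]
def wsnap(name):
    import pickle
    s=r.sense();im=r.grab_frame("wrist");cv2.imwrite(f"pics/{name}.png",im);pickle.dump(s,open(f"pics/{name}.pkl","wb"));return s,im
E
python3 - <<'E'
from h import *
where((-1,192,259));wsnap("w1")
E
```

```text
t 1.75 tcp [ -0.58 182.04 346.95] rpy [-1.58  0.    0.21] F(prn) [ 0.21 -0.61 -0.68] open 1.002 q [ 0.45  0.    1.8  -0.01  1.34 -1.33]
  to (-1, 192, 259) tool cm [-0.05  8.79  1.04]
```

View pics/w1.png

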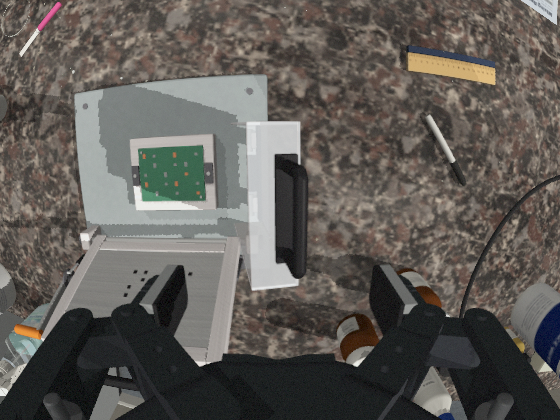

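The wrist view shows the hood bar running vertically at (301,165)–(301,277), centre (301,221). It lies between the fingers at columns 185 and 375, and the front plate corners are at (76,95) and (267,76).

```bash
python3 - <<'E'
from h import *
import pickle
s=pickle.load(open("pics/w1.pkl","rb"));np.set_printoptions(precision=1,suppress=True)
print("bar",wz((301,221),s,278),wz((301,165),s,278),wz((301,277),s,278));print("corners (exp -140,-160/-140,160)",wz((76,95),s,20),wz((267,76),s,20))
print("foot",wz((27,331),s,226))
E
```

```text
bar [ -4.9 197.7 278. ] [-43.4 197.4 278. ] [ 38.1 198.4 278. ]
corners (exp -140,-160/-140,160) [-138.6 -148.    20. ] [-138.2  165.9   20. ]
foot [ 165.6 -154.   226. ]
```

Request:
apply_moves(plan="0 1.5 1.2 0 0 0 0;0 3 0 0 0 0 0;0 3 0 0 0 0 0;0 1.2 0 0 0 0 0;0 0 0 0 0 0 0;0 0 0 0 0 0 0.4;0 0 0 0 0 0 0.8;0 0 0 0 0 0 1;0 0 0 0 0 0 1;0 0 0 0 0 0 1;0 0 0 0 0 0 1;0 0 0 0 0 0 1")

```text
clock: 3.0
eef_pos: [422.1, 221.8, 265.4]
tcp_rot: [-1.572, -0.011, 0.22]
contact_force: [-0.4, -0.0, -2.7]
opening: 0.106
```

```bash
python3 - <<'E'
from h import *
s,T,p=where()
# hood arc for the grasp point (19 mm above TCP), start angle from its present place
d=np.array([137-p[1],p[2]+19-50]);R=np.hypot(*d);th=np.arctan2(d[1],d[0]);print("R",R,"theta",th)
a=np.linspace(th,0.015,22);y=137-R*np.cos(a);z=50+R*np.sin(a)
print(np.c_[-np.diff(z),np.diff(y)]/10)   # tool y (down), tool z (left), cm
E
```

```text
t 3.0 tcp [  2.68 201.32 265.37] rpy [-1.57 -0.01  0.22] F(prn) [-0.44  0.08 -2.67] open 0.106 q [ 0.48  0.08  1.91 -0.    1.15 -1.31]
R 243.03376312293523 theta 1.8386265844864584
[[-0.47 -2.06]
 [-0.29 -2.09]
 [-0.11 -2.11]
 [ 0.08 -2.11]
 [ 0.26 -2.09]
 [ 0.44 -2.06]
 [ 0.62 -2.02]
 [ 0.79 -1.96]
 [ 0.96 -1.88]
 [ 1.12 -1.79]
 [ 1.27 -1.69]
 [ 1.41 -1.57]
 [ 1.54 -1.44]
 [ 1.66 -1.3 ]
 [ 1.77 -1.16]
 [ 1.86 -1.  ]
 [ 1.94 -0.83]
 [ 2.   -0.66]
 [ 2.05 -0.49]
 [ 2.09 -0.31]
 [ 2.11 -0.12]]
```

Request:
apply_moves(plan="0 -0.4 -2 0 0 0 1;0 -0.3 -2 0 0 0 1;0 -0.1 -2 0 0 0 1;0 0.1 -2 0 0 0 1;0 0.2 -2 0 0 0 1;0 0.4 -2 0 0 0 1;0 0.6 -2 0 0 0 1")

```text
clock: 3.7
eef_pos: [452.6, 84.8, 261.0]
tcp_rot: [-1.565, -0.012, 0.222]
contact_force: [0.4, 1.1, -2.2]
opening: 0.105
```

```bash
cat > arc.py <<'E'
from h import *
s,T,p=where()
d=np.array([137-p[1],p[2]+19-50]);R=np.hypot(*d);th=np.arctan2(d[1],d[0]);print("R",R,"theta",th)
n=int(np.ceil(th/0.087));a=np.linspace(th,0.015,n+1);y=137-238*np.cos(a);z=50+238*np.sin(a)
print(np.c_[-np.diff(z),np.diff(y)]/10)
E
python3 arc.py
```

```text
t 3.7 tcp [  2.53  60.91 261.05] rpy [-1.57 -0.01  0.22] F(prn) [ 0.65  1.   -2.2 ] open 0.105 q [ 0.18  0.05  1.94  0.01  1.13 -1.62]
R 242.30271961334773 theta 1.251369957953776
[[ 0.69 -1.83]
 [ 0.84 -1.77]
 [ 0.98 -1.7 ]
 [ 1.12 -1.61]
 [ 1.25 -1.51]
 [ 1.37 -1.4 ]
 [ 1.48 -1.29]
 [ 1.58 -1.16]
 [ 1.67 -1.03]
 [ 1.75 -0.89]
 [ 1.82 -0.74]
 [ 1.87 -0.59]
 [ 1.91 -0.43]
 [ 1.94 -0.27]
 [ 1.96 -0.11]]
```

Tracking well, with about 1–2 N at the tool.

Request:
apply_moves(plan="0 0.7 -1.8 0 0 0 1;0 0.8 -1.8 0 0 0 1;0 1 -1.7 0 0 0 1;0 1.1 -1.6 0 0 0 1;0 1.3 -1.5 0 0 0 1;0 1.4 -1.4 0 0 0 1;0 1.5 -1.3 0 0 0 1;0 1.6 -1.2 0 0 0 1")

```text
clock: 4.5
eef_pos: [479.3, -35.9, 162.0]
tcp_rot: [-1.555, -0.011, 0.217]
contact_force: [0.8, 12.1, -5.4]
opening: 0.102
```

```bash
python3 arc.py
```

```text
t 4.5 tcp [  2.26 -62.74 162.  ] rpy [-1.56 -0.01  0.22] F(prn) [ 3.41 11.59 -5.39] open 0.102 q [-0.09  0.21  2.01  0.02  0.92 -1.89]
R 238.86596384755904 theta 0.5805019879900697
[[ 1.65 -0.99]
 [ 1.72 -0.85]
 [ 1.79 -0.71]
 [ 1.84 -0.56]
 [ 1.88 -0.41]
 [ 1.9  -0.26]
 [ 1.92 -0.11]]
```

Request:
apply_moves(plan="0 1.7 -0.5 0 0 0 1;0 1.7 -0.7 0 0 0 1;0 1.8 -0.6 0 0 0 1;0 1.8 -0.5 0 0 0 1;0 1.9 -0.4 0 0 0 1")

```text
clock: 5.0
eef_pos: [486.2, -66.6, 70.8]
tcp_rot: [-1.56, -0.01, 0.216]
contact_force: [-0.4, 11.2, -0.2]
opening: 0.107
```

```bash
python3 arc.py
```

```text
t 5.0 tcp [  2.28 -94.15  70.81] rpy [-1.56 -0.01  0.22] F(prn) [ 2.07 11.02 -0.22] open 0.107 q [-0.15  0.37  2.05  0.02  0.72 -1.95]
R 234.55336829497168 theta 0.17053939581922245
[[ 1.83 -0.24]
 [ 1.85 -0.1 ]]
```

Request:
apply_moves(plan="0 1.5 0.4 0 0 0 1;0 1.2 0 0 0 0 1;0 0.8 0 0 0 0 1;0 0.4 0 0 0 0 1")

```text
clock: 5.4
eef_pos: [488.7, -68.0, 33.7]
tcp_rot: [-1.568, -0.012, 0.218]
contact_force: [-10.5, 7.0, 39.7]
opening: 0.102
```

```bash
python3 arc.py
```

```text
t 5.4 tcp [  4.42 -96.04  33.7 ] rpy [-1.57 -0.01  0.22] F(prn) [-8.77  9.08 39.7 ] open 0.102 q [-0.15  0.44  2.06  0.01  0.63 -1.94]
R 233.05318631682795 theta 0.011577040648351007
[[-0.08  0.  ]]
```

Request:
apply_moves(plan="0 0 0 0 0 0 1;0 0 0 0 0 0 0.65;0 0 0 0 0 0 0.65;0 0 0 0 0 0 0.65;0 0 0 0 0 0 0.65;0 0 0 0 0 0 0.65")

```text
clock: 6.0
eef_pos: [489.4, -68.1, 34.9]
tcp_rot: [-1.568, -0.012, 0.218]
contact_force: [-0.4, -0.0, 0.3]
opening: 0.347
```

```bash
python3 - <<'E'
from h import *
where()
E
```

```text
t 6.0 tcp [  5.12 -96.35  34.85] rpy [-1.57 -0.01  0.22] F(prn) [-0.42  0.08  0.31] open 0.347 q [-0.15  0.44  2.06  0.01  0.63 -1.94]
```

Request:
apply_moves(plan="0 -1 0 0 0 0 0.65;0 -2 0 0 0 0 0.65;0 -4 0 0 0 0 0.65;0 -5 0 0 0 0 0.65;0 -5 0 0 8.2 0 0.65;0 -5 0 0 8.2 0 0.65;0 -5 0 0 8.2 0 0.65;0 -5 0 0 8.2 0 0.65;0 -1 0 0 8.2 0 0.65;0 0 0 0 8.2 0 0.65;0 0 0 0 8.2 0 0.65;0 0 0 0 8.2 0 0.65;0 0 0 0 8.2 0 0.65;0 0 0 0 8.2 0 0.65;0 0 0 0 8 0 0.65;0 0 0 0 0 0 0.65")

```text
clock: 7.6
eef_pos: [480.9, -69.5, 382.3]
tcp_rot: [-1.552, 0.001, -1.417]
contact_force: [-0.7, 1.1, 0.4]
opening: 0.351
```

```bash
python3 - <<'E'
from h import *
where((165,-156,300))
wsnap("w2")
ims=[]
for n in("side","top"):
    im=r.grab_frame(n);cv2.imwrite(f"pics/{n}2.png",im)
    c=im[150:300,195:345] if n=="side" else im[150:300,190:340]
    ims.append(cv2.resize(c,(400,400),interpolation=cv2.INTER_CUBIC))
cv2.imwrite("pics/st2.png",np.hstack(ims))
E
```

```text
t 7.6 tcp [ -3.53 -95.82 382.33] rpy [-1.55  0.   -1.42] F(prn) [-0.43  1.24  0.44] open 0.351 q [-0.15  0.    1.73  0.01  1.39 -0.31]
  to (165, -156, 300) tool cm [ 4.9   8.55 17.06]
```

View pics/w2.png

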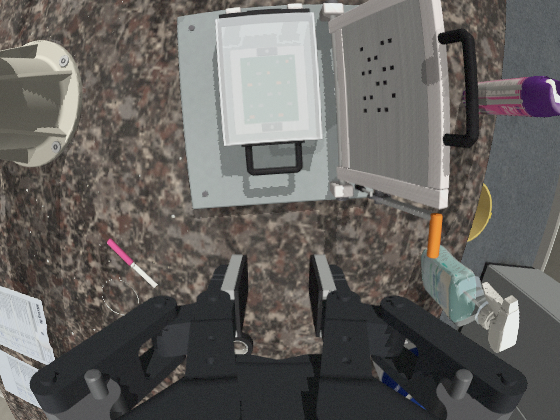

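View pics/st2.png

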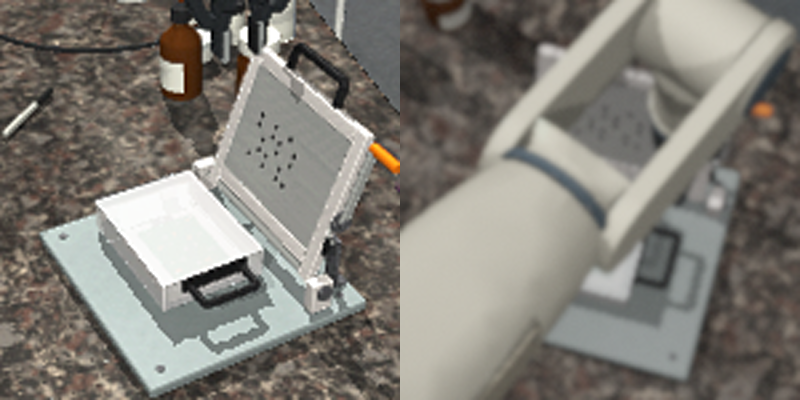

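The hood is shut flat and the frame is still back. In the wrist view the foot's orange crosspiece runs (437,215)–(434,256), the handle bar is at (474,38)–(474,140), and the front plate corners are (193,208) and (180,17). I'll refine the positions from these.

```bash
python3 - <<'E'
from h import *
import pickle
s=pickle.load(open("pics/w2.pkl","rb"));np.set_printoptions(precision=1,suppress=True)
im=cv2.imread("pics/w2.png");h=cv2.cvtColor(im,cv2.COLOR_BGR2HSV)
m=cv2.inRange(h,(8,170,130),(20,255,255));k,l,st,c=cv2.connectedComponentsWithStats(m)
for i in range(1,k):
    if st[i][4]>100:
        x,y,w,hh=st[i][:4];print(st[i],"foot c",wz(c[i],s,228),"ends",wz((c[i][0]+2,y),s,228),wz((c[i][0]-1,y+hh),s,228))
# foot by wrist + side ray intersection (printer axes)
o,d=wray(c[[i for i in range(1,k) if st[i][4]>100][0]],s)
im2=cv2.imread("pics/side2.png");m2=cv2.inRange(cv2.cvtColor(im2,cv2.COLOR_BGR2HSV),(8,170,130),(20,255,255));m2[:, :325]=0
M=cv2.moments(m2,True);o2,d2=ray("side",(M["m10"]/M["m00"],M["m01"]/M["m00"]));o2=P.T@(o2-O);d2=P.T@d2
kk=np.linalg.lstsq(np.c_[d,-d2],o2-o,rcond=None)[0];print("foot tri",o+kk[0]*d,o2+kk[1]*d2,"side px",M["m10"]/M["m00"],M["m01"]/M["m00"])
print("handle",wz((474,88),s,268),wz((474,38),s,268),wz((474,140),s,268))
print("corners",wz((193,208),s,20),wz((180,17),s,20));print("hood bar",wz((274,171),s,54))
E
```

```text
[427 214  16  44 483] foot c [ 163.4 -147.7  228. ] ends [ 163.7 -123.8  228. ] [ 165.2 -174.4  228. ]
foot tri [ 164.4 -148.4  226.3] [ 165.5 -148.7  227. ] side px 339.4406779661017 209.01694915254237
handle [180.4   4.3 268. ] [184.9  51.9 268. ] [179.5 -43.3 268. ]
corners [-140.3 -152.1   20. ] [-134.8  162.1   20. ]
hood bar [ -3.5 -96.7  54. ]
```

```bash
sed -i 's/^O=.*/O=np.array([462.3,29.7,0]);YAW=0.208/' h.py; python3 - <<'E'
from h import *
where((165,-153,310))
E
```

```text
t 7.75 tcp [  -2.12 -100.93  382.04] rpy [-1.55  0.   -1.41] F(prn) [ 0.01  1.02 -0.21] open 0.347 q [-0.15  0.    1.73  0.01  1.39 -0.31]
  to (165, -153, 310) tool cm [ 4.4   7.52 16.81]
```

Request:
apply_moves(plan="1.2 1.5 4 -1 -3 0 0.65;1.2 1.5 4 0 0 7 0.65;1.2 1.5 4 0 0 7 0.65;1.2 1 4 0 0 6 0.65;0 0 0 0 0 0 0.65;0 0 0 0 0 0 0.65")

```text
clock: 8.35
eef_pos: [652.9, -79.0, 320.3]
tcp_rot: [-1.564, 0.365, -1.333]
contact_force: [0.4, 0.6, 0.2]
opening: 0.35
```

```bash
python3 - <<'E'
from h import *
where((165,-154,260),(165,-154,216))
E
```

```text
t 8.35 tcp [ 164.08 -145.76  320.33] rpy [-1.56  0.36 -1.33] F(prn) [0.55 0.5  0.19] open 0.35 q [-0.29  0.43  1.36  0.32  1.53 -0.57]
  to (165, -154, 260) tool cm [2.92 5.34 0.03]
  to (165, -154, 216) tool cm [ 4.49  9.45 -0.  ]
```

Request:
apply_moves(plan="1 2 0.1 0 0 0 0.65;1 2 0.1 0 0 0 0.65;0.9 1.3 0 0 0 0 0.65;0 0 0 0 0 0 0.65;0 0 0 0 0 0 0.65")

```text
clock: 8.85
eef_pos: [655.8, -85.8, 263.8]
tcp_rot: [-1.556, 0.359, -1.322]
contact_force: [-0.0, -0.6, 1.0]
opening: 0.351
```

```bash
python3 - <<'E'
from h import *
s,T,p=where((166,-154,216))
s,im=wsnap("w3")
m=cv2.inRange(cv2.cvtColor(im,cv2.COLOR_BGR2HSV),(8,170,130),(20,255,255));k,l,st,c=cv2.connectedComponentsWithStats(m)
for i in range(1,k):
    if st[i][4]>100: print(st[i],c[i],"foot",wz(c[i],s,228))
a=r.grab_frame("side")[130:290,230:390]
cv2.imwrite("pics/w3c.png",np.hstack([im[0:420,60:500],cv2.resize(a,(360,420))]))
E
```

```text
t 8.85 tcp [ 165.46 -152.98  263.82] rpy [-1.56  0.36 -1.32] F(prn) [-0.13 -0.61  1.04] open 0.351 q [-0.29  0.48  1.42  0.32  1.43 -0.61]
  to (166, -154, 216) tool cm [ 1.78  4.44 -0.02]
[ 264  221   24   81 1783] [275.72 261.1 ] foot [ 163.89 -150.17  228.  ]
```

View pics/w3c.png

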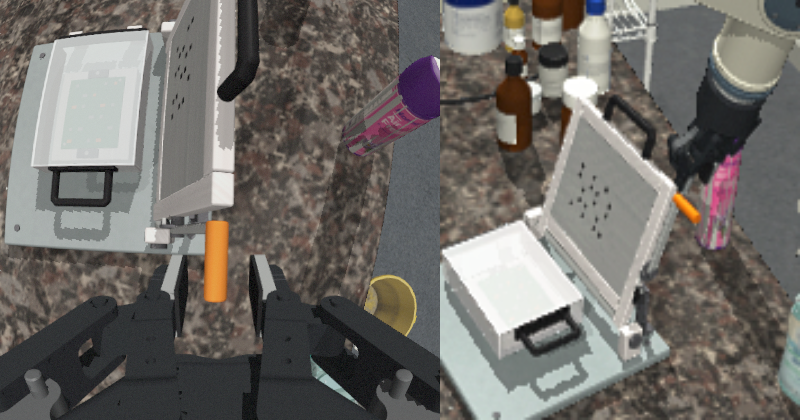

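The orange foot at crop (216,261) sits midway between the pads (columns 180 and 255), and the hood is still shut. Lowering the cage over the foot.

Request:
apply_moves(plan="0.8 1.9 0 0 0 0 0.65;0.8 1.9 0 0 0 0 0.65;0.2 0.5 0 0 0 0 0.65;0 0 0 0 0 0 0.65")

```text
clock: 9.35
eef_pos: [659.3, -87.5, 222.4]
tcp_rot: [-1.547, 0.354, -1.318]
contact_force: [-0.2, -0.4, 0.6]
opening: 0.348
```

```bash
cat > leg.py <<'E'
from h import *
import sys
s,T,p=where()
# lead path: TCP (printer axes) 12 mm below foot circle, x bias b
b0,b1=float(sys.argv[1]),float(sys.argv[2])
f0,f1,n=float(sys.argv[3]),float(sys.argv[4]),int(sys.argv[5])
q=p.copy()
for k in range(1,n+1):
    f=f0+(f1-f0)*k/n;b=b0+(b1-b0)*k/n
    t=np.array([131-100*np.sin(f)+b,-154,134.5+100*np.cos(f)-12])
    print(k,round(f,2),t,"cm",T.T@P@(t-q)/10);q=t
E
python3 leg.py 0 -8 -0.35 1.0 14
```

```text
t 9.35 tcp [ 168.59 -155.38  222.35] rpy [-1.55  0.35 -1.32] F(prn) [-0.31 -0.35  0.57] open 0.348 q [-0.29  0.51  1.46  0.32  1.35 -0.64]
1 -0.25 [ 155.51 -154.    219.3 ] cm [-0.08  0.32 -1.31]
2 -0.16 [ 145.51 -154.    221.27] cm [-0.11 -0.19 -1.  ]
3 -0.06 [ 135.35 -154.    222.32] cm [-0.08 -0.11 -1.01]
4 0.04 [ 125.14 -154.    222.44] cm [-0.05 -0.02 -1.02]
5 0.13 [ 114.97 -154.    221.63] cm [-0.01  0.07 -1.02]
6 0.23 [ 104.91 -154.    219.9 ] cm [ 0.02  0.15 -1.01]
7 0.33 [  95.07 -154.    217.27] cm [ 0.05  0.24 -0.99]
8 0.42 [  85.52 -154.    213.75] cm [ 0.08  0.32 -0.96]
9 0.52 [  76.36 -154.    209.39] cm [ 0.11  0.4  -0.93]
10 0.61 [  67.65 -154.    204.22] cm [ 0.14  0.48 -0.88]
11 0.71 [  59.48 -154.    198.29] cm [ 0.17  0.55 -0.83]
12 0.81 [  51.91 -154.    191.66] cm [ 0.2   0.62 -0.77]
13 0.9 [  45.02 -154.    184.38] cm [ 0.22  0.68 -0.7 ]
14 1.0 [  38.85 -154.    176.53] cm [ 0.25  0.73 -0.63]
```

Request:
apply_moves(plan="0.3 0.9 -0.3 0 0 0 0.65;0 0.1 -0.8 0 0 0 0.65;0 -0.2 -1 0 0 0 0.65;0 -0.1 -1 0 0 0 0.65;0 0 -1 0 0 0 0.65;0 0 -1 0 0 0 0.65")

```text
clock: 9.95
eef_pos: [608.7, -101.0, 217.1]
tcp_rot: [-1.541, 0.352, -1.315]
contact_force: [0.6, 1.3, 0.2]
opening: 0.35
```

```bash
python3 leg.py 0 -8 0.1 1.0 10
```

```text
t 9.95 tcp [ 116.25 -158.09  217.12] rpy [-1.54  0.35 -1.32] F(prn) [0.84 1.19 0.15] open 0.35 q [-0.34  0.45  1.57  0.32  1.31 -0.7 ]
1 0.19 [ 111.31 -154.    220.7 ] cm [-0.53 -0.2  -0.47]
2 0.28 [ 101.76 -154.    218.61] cm [ 0.03  0.18 -0.96]
3 0.37 [  92.44 -154.    215.73] cm [ 0.06  0.26 -0.94]
4 0.46 [  83.41 -154.    212.11] cm [ 0.08  0.33 -0.91]
5 0.55 [  74.73 -154.    207.75] cm [ 0.11  0.4  -0.88]
6 0.64 [  66.48 -154.    202.71] cm [ 0.14  0.46 -0.84]
7 0.73 [  58.71 -154.    197.02] cm [ 0.16  0.52 -0.79]
8 0.82 [  51.49 -154.    190.72] cm [ 0.18  0.58 -0.74]
9 0.91 [  44.85 -154.    183.87] cm [ 0.21  0.63 -0.68]
10 1.0 [  38.85 -154.    176.53] cm [ 0.23  0.68 -0.62]
```

Request:
apply_moves(plan="-0.3 0 -0.9 0 0 0 0.65;0 0.2 -0.9 0 0 0 0.65;0 0.3 -0.9 0 0 0 0.65;0 0.3 -0.9 0 0 0 0.65")

```text
clock: 10.35
eef_pos: [569.1, -105.4, 209.9]
tcp_rot: [-1.54, 0.35, -1.316]
contact_force: [2.3, 0.1, -1.0]
opening: 0.351
```

```bash
cat > foot.py <<'E'
from h import *
s,im=wsnap("wf")
m=cv2.inRange(cv2.cvtColor(im,cv2.COLOR_BGR2HSV),(5,150,90),(22,255,255));k,l,st,c=cv2.connectedComponentsWithStats(m)
o2=None
for i in range(1,k):
    if st[i][4]>150:
        o,d=wray(c[i],s)
        # intersect ray with the foot's circle: plane y=-151 -> x,z ; report polar about the hub
        X=o+d*(-151-o[1])/d[1] if abs(d[1])>.05 else None
        print("orange",st[i],c[i].round(0), "at y=-151:",X, "R,phi",None if X is None else (np.hypot(X[0]-131,X[2]-134.5),np.arctan2(131-X[0],X[2]-134.5)))
a=r.grab_frame("side");m2=cv2.inRange(cv2.cvtColor(a,cv2.COLOR_BGR2HSV),(5,150,90),(22,255,255));m2[:, :260]=0;m2[:170]=0;m2[300:]=0
M=cv2.moments(m2,True)
if M["m00"]>8:
    px=(M["m10"]/M["m00"],M["m01"]/M["m00"]);o2,d2=ray("side",px);o2=P.T@(o2-O);d2=P.T@d2;X=o2+d2*(-152-o2[1])/d2[1]
    print("side",M["m00"],np.round(px,1),X,"R,phi",np.hypot(X[0]-131,X[2]-134.5),np.arctan2(131-X[0],X[2]-134.5))
E
python3 foot.py; python3 leg.py 0 -8 0.46 1.0 6
```

```text
orange [ 279  214   34  110 3237] [296. 268.] at y=-151: [  83.51375691 -151.          221.99203472] R,phi (np.float64(99.54797548131164), np.float64(0.49725943853580157))
side 38.0 [318.6 220.4] [  93.07316742 -152.          211.27280319] R,phi 85.63006446372468 0.45884727861042984
t 10.45 tcp [  75.81 -153.88  209.49] rpy [-1.54  0.35 -1.32] F(prn) [-0.    0.09  0.58] open 0.355 q [-0.36  0.4   1.67  0.32  1.28 -0.74]
1 0.55 [  77.4  -154.    207.75] cm [0.08 0.16 0.15]
2 0.64 [  68.61 -154.    202.71] cm [ 0.14  0.46 -0.89]
3 0.73 [  60.31 -154.    197.02] cm [ 0.16  0.52 -0.84]
4 0.82 [  52.55 -154.    190.72] cm [ 0.18  0.58 -0.79]
5 0.91 [  45.38 -154.    183.87] cm [ 0.2   0.63 -0.74]
6 1.0 [  38.85 -154.    176.53] cm [ 0.22  0.68 -0.67]
```

Request:
apply_moves(plan="0.1 0.6 -0.8 0 0 0 0.65;0.2 0.5 -0.8 0 0 0 0.65;0.2 0.5 -0.8 0 0 0 0.65;0.2 0.6 -0.7 0 0 0 0.65")

```text
clock: 10.85
eef_pos: [537.4, -111.7, 183.9]
tcp_rot: [-1.54, 0.351, -1.315]
contact_force: [0.2, 1.1, -0.7]
opening: 0.346
```

```bash
python3 foot.py; python3 leg.py -8 -8 0.8 1.25 5
```

```text
orange [ 280  216   32  109 3167] [296. 270.] at y=-151: [  50.84706057 -151.          198.81659982] R,phi (np.float64(102.76730370761771), np.float64(0.8945794046808322))
side 33.0 [308.6 232.1] [  60.30166063 -152.          179.70165032] R,phi 83.91331468737758 1.0019376981788897
t 10.95 tcp [  43.3  -153.47  183.31] rpy [-1.54  0.35 -1.32] F(prn) [ 0.28 -0.13  0.8 ] open 0.349 q [-0.39  0.39  1.75  0.32  1.22 -0.78]
1 0.89 [  45.29 -154.    185.44] cm [-0.02 -0.22  0.2 ]
2 0.98 [  39.95 -154.    178.2 ] cm [ 0.23  0.67 -0.55]
3 1.07 [  35.28 -154.    170.51] cm [ 0.25  0.72 -0.49]
4 1.16 [  31.32 -154.    162.43] cm [ 0.26  0.75 -0.42]
5 1.25 [  28.1  -154.    154.03] cm [ 0.28  0.78 -0.34]
```

Request:
apply_moves(plan="0.2 0.6 -0.6 0 0 0 0.65;0.3 0.7 -0.5 0 0 0 0.65;0.3 0.7 -0.5 0 0 0 0.65;0.3 0.8 -0.4 0 0 0 0.65")

```text
clock: 11.35
eef_pos: [517.5, -117.5, 151.3]
tcp_rot: [-1.541, 0.351, -1.315]
contact_force: [0.8, 0.3, -0.0]
opening: 0.352
```

```bash
python3 foot.py; python3 leg.py -8 -2 1.25 1.8 6
```

```text
orange [321 224  17  42 497] [329. 246.] at y=-151: None R,phi None
side 53.0 [308.3 262.1] [  68.38594152 -152.           55.28352553] R,phi 100.97410632125347 2.4727222995275735
t 11.45 tcp [  22.71 -154.88  150.49] rpy [-1.54  0.35 -1.32] F(prn) [0.13 0.05 0.1 ] open 0.35 q [-0.41  0.41  1.81  0.32  1.15 -0.83]
1 1.34 [  26.61 -154.    145.21] cm [0.12 0.53 0.38]
2 1.43 [  25.94 -154.    136.2 ] cm [ 0.31  0.84 -0.09]
3 1.52 [  26.1  -154.    127.08] cm [ 0.32  0.86 -0.01]
4 1.62 [  27.11 -154.    117.91] cm [0.32 0.86 0.08]
5 1.71 [  28.94 -154.    108.79] cm [0.32 0.86 0.16]
6 1.8 [  31.62 -154.     99.78] cm [0.32 0.85 0.24]
```

Request:
apply_moves(plan="-1 -2.8 0 0 0 0 0.65;-1.5 -4.2 0 0 0 0 0.65;-1.5 -4.2 0 0 0 0 0.65;-1.5 -4.2 0 0 0 0 0.65;0 -4 0 0 0 -7 0.65;0 -2 0 0 0 -7 0.4;0 0 0 0 0 -6 0.4;0 0 0 0 0 0 0.4")

```text
clock: 12.25
eef_pos: [517.1, -139.6, 380.7]
tcp_rot: [-1.543, -0.006, -1.33]
contact_force: [0.1, 0.8, -0.4]
opening: 0.601
```

```bash
python3 foot.py; python3 - <<'E'
from h import *
where((180,0,340),(179,0,250))
im=cv2.imread("pics/wf.png");a=r.grab_frame("side")[150:310,230:390]
cv2.imwrite("pics/w4c.png",np.hstack([im[:,60:500],cv2.resize(a,(360,420))]))
E
```

```text
orange [301 137   9  33 246] [305. 155.] at y=-151: [  61.47332413 -151.           93.48201382] R,phi (np.float64(80.72443154284348), np.float64(2.103801068945554))
side 53.0 [308.3 262.1] [  68.38594152 -152.           55.28352553] R,phi 100.97410632125347 2.4727222995275735
t 12.35 tcp [  18.53 -177.55  379.5 ] rpy [-1.54 -0.   -1.33] F(prn) [-0.24  0.73 -0.46] open 0.598 q [-0.27  0.09  1.65  0.01  1.38 -0.52]
  to (180, 0, 340) tool cm [-17.23   4.36  16.61]
  to (179, 0, 250) tool cm [-17.24  13.35  16.28]
```

View pics/w4c.png

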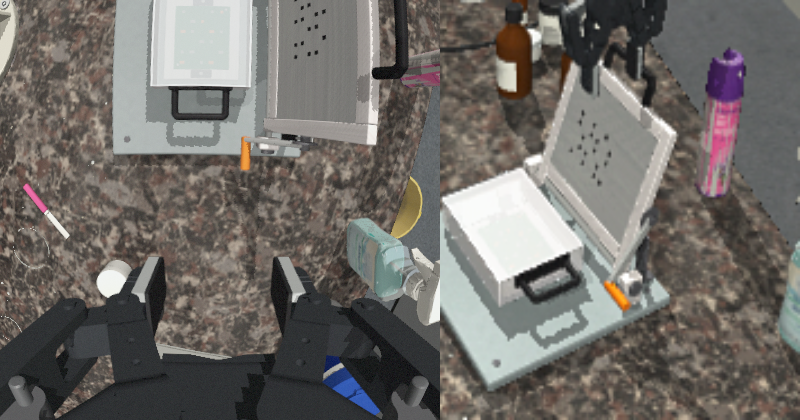

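The leg is down: the orange foot is by the deck at crop (246,154) and side (308,262). The frame is still back and the hood is shut. I'll cross-check the foot angle, then go above the handle.

```bash
python3 - <<'E'
from h import *
import pickle
s=pickle.load(open("pics/wf.pkl","rb"));o,d=wray((305,155),s)
o2,d2=ray("side",(308.3,262.1));o2=P.T@(o2-O);d2=P.T@d2
k=np.linalg.lstsq(np.c_[d,-d2],o2-o,rcond=None)[0];X=(o+k[0]*d+o2+k[1]*d2)/2
print(X,"gap",np.linalg.norm(o+k[0]*d-o2-k[1]*d2),"leg",np.arctan2(131-X[0],X[2]-134.5)+.35)
E
```

```text
[  65.81414983 -154.630593     58.43020143] gap 0.8006923890652058 leg 2.783093968922678
```

Request:
apply_moves(plan="-3.4 0 3.4 -1 1.8 0 0;-3.4 0 3.4 0 0 0 0;-3.4 0.5 3.4 0 0 0 0;-3.4 1 3.4 0 0 0 0;-3 1 3 0 0 0 0;0 0 0 0 0 0 0;0 0 0 0 0 0 0")

```text
clock: 13.1
eef_pos: [648.3, 57.6, 342.9]
tcp_rot: [-1.585, 0.015, -1.375]
contact_force: [-0.5, -0.2, -0.3]
opening: 0.998
```

```bash
python3 - <<'E'
from h import *
where((179,0,250));s,im=wsnap("w5")
E
```

```text
t 13.1 tcp [187.76 -11.14 342.94] rpy [-1.59  0.02 -1.38] F(prn) [-0.5  -0.1  -0.32] open 0.998 q [ 0.08  0.32  1.43  0.01  1.41 -0.12]
  to (179, 0, 250) tool cm [-0.96  9.32 -0.75]
```

View pics/w5.png

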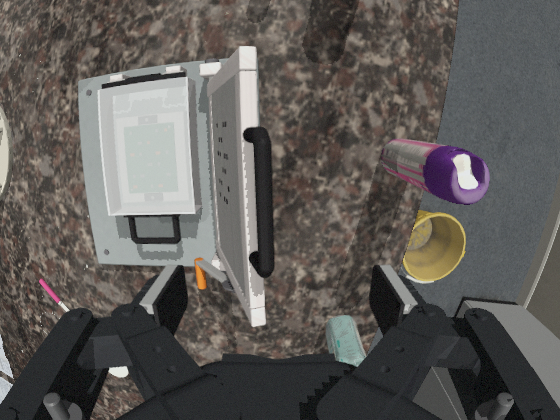

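The leg measures 2.78 rad, so it is home. In the wrist view the handle bar runs (260,130)–(266,272), centre (265,201).

```bash
python3 - <<'E'
from h import *
import pickle
s=pickle.load(open("pics/w5.pkl","rb"))
print("bar",wz((265,201),s,268),wz((264,145),s,268),wz((266,258),s,268))
E
```

```text
bar [177.2768952    6.80043922 268.        ] [177.37657996  45.45998251 268.        ] [176.9630995  -35.92614185 268.        ]
```

Request:
apply_moves(plan="-0.5 1.5 -0.4 1 0 0 0;-0.4 2.5 -0.3 0 0 0 0;0 2.5 0 0 0 0 0;0 1.5 0 0 0 0 0;0 0 0 0 0 0 0")

```text
clock: 13.65
eef_pos: [637.6, 58.8, 260.6]
tcp_rot: [-1.57, 0.018, -1.385]
contact_force: [-0.1, 0.3, 1.1]
opening: 1.003
```

```bash
python3 - <<'E'
from h import *
where((179.5,0,249))
E
```

```text
t 13.65 tcp [177.55  -7.7  260.61] rpy [-1.57  0.02 -1.38] F(prn) [-0.04  0.31  1.14] open 1.003 q [ 0.08  0.35  1.57  0.02  1.22 -0.11]
  to (179.5, 0, 249) tool cm [-0.75  1.17  0.18]
```

Request:
apply_moves(plan="-0.6 0.9 0 0 -1.2 -1 0;0 0.2 0 0 0 0 0;0 0 0 0 0 0 0.4;0 0 0 0 0 0 0.7;0 0 0 0 0 0 1;0 0 0 0 0 0 1;0 0 0 0 0 0 1;0 0 0 0 0 0 1", squeeze=40)

```text
clock: 14.45
eef_pos: [636.1, 64.0, 253.4]
tcp_rot: [-1.569, -0.002, -1.363]
contact_force: [-1.3, -0.3, -1.4]
opening: 0.122
```

```bash
cat > fr.py <<'E'
from h import *
s,T,p=where()
g=p+P.T@T@np.array([0,-19.,0])
d=np.array([g[0]-100,g[2]-50]);R=np.hypot(*d);a=np.arctan2(d[0],d[1]);print("grasp",g,"R",R,"frame est",.35-a)
t=np.linspace(a,0,11);x=100+R*np.sin(t);z=50+R*np.cos(t);print(np.c_[-np.diff(z),np.diff(x)]/10)
E
python3 fr.py
```

```text
t 14.45 tcp [177.17  -2.35 253.39] rpy [-1.57 -0.   -1.36] F(prn) [-1.34 -0.04 -1.39] open 0.122 q [ 0.1   0.36  1.58 -0.    1.21 -0.11]
grasp [177.15  -2.32 272.39] R 235.39489347152238 frame est 0.016091982414690453
[[-0.25 -0.75]
 [-0.22 -0.75]
 [-0.19 -0.76]
 [-0.17 -0.77]
 [-0.14 -0.77]
 [-0.12 -0.78]
 [-0.09 -0.78]
 [-0.07 -0.78]
 [-0.04 -0.78]
 [-0.01 -0.79]]
```

Request:
apply_moves(plan="0 -0.2 -0.4 0 0 0 1;0 -0.2 -0.7 0 0 0 1;0 -0.2 -0.7 0 0 0 1;0 -0.2 -0.7 0 0 0 1;0 -0.2 -0.8 0 0 0 1;0 -0.1 -0.7 0 0 0 1")

```text
clock: 15.05
eef_pos: [595.8, 55.0, 265.0]
tcp_rot: [-1.565, -0.002, -1.362]
contact_force: [1.6, -0.8, -0.8]
opening: 0.123
```

```bash
python3 fr.py
```

```text
t 15.05 tcp [135.82  -2.78 265.  ] rpy [-1.57 -0.   -1.36] F(prn) [ 1.43 -1.14 -0.77] open 0.123 q [ 0.09  0.28  1.66 -0.    1.2  -0.12]
grasp [135.71  -2.73 284.  ] R 236.71388952714312 frame est 0.198555890944807
[[-0.05 -0.35]
 [-0.05 -0.36]
 [-0.04 -0.36]
 [-0.04 -0.36]
 [-0.03 -0.36]
 [-0.02 -0.36]
 [-0.02 -0.36]
 [-0.01 -0.36]
 [-0.01 -0.36]
 [-0.   -0.36]]
```

Request:
apply_moves(plan="0 -0.1 -0.6 0 0 0 1;0 -0.1 -0.7 0 0 0 1;0 0 -0.7 0 0 0 1;0 0 -0.7 0 0 0 1;0 0 -0.5 0 0 0 1;0 0 -0.3 0 0 0 1;0 0 0 0 0 0 1;0 0 0 0 0 0 1")

```text
clock: 15.85
eef_pos: [558.4, 46.7, 269.1]
tcp_rot: [-1.562, -0.003, -1.363]
contact_force: [1.2, -0.6, 0.6]
opening: 0.125
```

```bash
python3 fr.py | head -2
```

```text
t 15.85 tcp [ 97.52  -3.22 269.08] rpy [-1.56 -0.   -1.36] F(prn) [ 1.   -0.85  0.63] open 0.125 q [ 0.08  0.21  1.74 -0.    1.18 -0.13]
grasp [ 97.35  -3.16 288.08] R 238.09083451752858 frame est 0.36112858170115103
```

Request:
apply_moves(plan="0 0 0 0 0 0 1;0 0 0 0 0 0 1;0 0 0 0 0 0 1;0 0 0 0 0 0 1;0 0 0 0 0 0 1")

```text
clock: 16.35
eef_pos: [558.7, 46.8, 269.1]
tcp_rot: [-1.563, -0.003, -1.363]
contact_force: [0.1, -0.8, 1.9]
opening: 0.12
```

```bash
python3 fr.py | head -2; python3 foot.py; python3 - <<'E'
from h import *
im=cv2.imread("pics/wf.png");b=r.grab_frame("side");a=b[150:310,230:390]
cv2.imwrite("pics/w6c.png",np.hstack([im[:,60:500],cv2.resize(a,(360,420))]))
X=np.array([65.8,-154.6,58.4])
h=np.array([131-100,0,0])
# expected foot place and its angle for upright frame with leg at 2.79
f=2.79; print("expected foot",100-100*np.sin(f),140+100*np.cos(f))
for n in("side",):
    print("jar,tape,amber change:",[float(np.abs(b[y0:y1,x0:x1].astype(int)-cv2.imread("pics/side0.png")[y0:y1,x0:x1]).mean().round(1)) for x0,y0,x1,y1 in((272,335,302,368),(304,352,334,382),(258,150,270,185))])
E
```

```text
t 16.35 tcp [ 97.86  -3.22 269.09] rpy [-1.56 -0.   -1.36] F(prn) [-0.07 -0.8   1.93] open 0.12 q [ 0.08  0.21  1.74 -0.    1.18 -0.13]
grasp [ 97.7   -3.16 288.09] R 238.1049698807722 frame est 0.35964164691408107
side 50.0 [308.1 265.3] [  68.56856114 -152.           41.49717418] R,phi 112.01433019299732 2.5503992801536532
expected foot 65.560653274161 46.11745957262639
jar,tape,amber change: [1.5, 7.3, 19.2]
```

View pics/w6c.png

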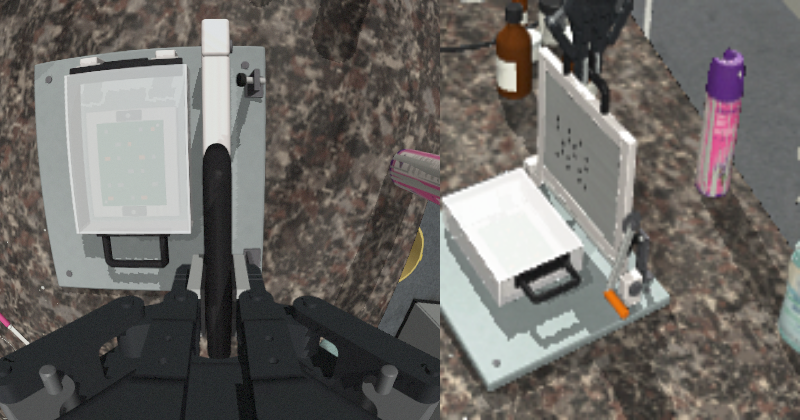

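The frame is square upright with the bar gripped, the leg is down with its foot clear of the deck (side view 308,265), and the hood is shut. Handing in.

```bash
python3 - <<'E'
from h import *
where();print(r.sign_off())
E
```

```text
t 16.5 tcp [ 97.81  -3.2  269.06] rpy [-1.56 -0.   -1.36] F(prn) [ 0.67 -1.26  2.74] open 0.118 q [ 0.08  0.21  1.74 -0.    1.18 -0.13]
the job is handed in; nothing more can be done
None
```

I handed the job in at 16.5 s. The hood is shut, the prop leg is down on its stop, and the arm is gripping the handle bar and holding the frame upright. Sign-off gave no verdict.

**What I did**
1. I pinched the hood bar and swung the hood shut. Just before release the tool felt about 40 N against the stop; the 120 N wrist limit was not approached.
2. I led the prop leg's foot round with the fingers held loosely about it, keeping the frame on its rear stops. Past over-centre it slipped out below the fingers, and the spring carried it home on its own.
3. I gripped the handle bar at a 40 N setting, brought the frame upright and held it there.

**Last checks**
- **Frame:** about 0.36 rad from the arm's pose (upright is 0.35), with the tool at rest and under about 3 N of outside force.
- **Leg:** 2.78 rad by triangulation before the lift (end stop 2.79). In the final picture it is still down, with the foot clear of the deck.
- **Hood:** flat shut in the last picture.
- **Bystanders:** nothing touched them. My picture comparison shows the jar unchanged (1.5). The tape (7.3) and bottle (19.2) patches did change. I put that down to a shadow and to the hood no longer standing beside the bottle, and did not check further.

**Disagreements**
- My first position for the printer was about 5 mm off sideways and 0.012 rad off in angle. I corrected it from the wrist views after closing the hood.
- The final side-view estimate of the foot was about 5 mm from the expected place, roughly one pixel in that camera.

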